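# Clip the torque driver into its dust case and latch the door

## Robot

A 6-joint arm with a two-finger parallel gripper is mounted at the origin on the work surface. World frame = base frame: x ahead of the robot, y to its left, z up, the work surface at z = 0. Lengths are in m, angles in rad, forces in N, time in s.
With the tool pointing down it reaches from about 0.325 to 0.775 m from the base axis. Payload 5.5 kg.
Tool frame: the origin (TCP) lies on the centre line of the jaws, within the pads' length; the fingertips stand 22 mm ahead of it and the grasp point (between the pads) lies 3 mm ahead of it; z points along the fingers, x is the direction in which the jaws open and shut, and the axes are right-handed (so a half turn about z gives the same grasp; the last joint's range is limited). The gripper opens to 85 mm and grips with 20 to 120 N. Pads are 22 mm wide; open, the fingers measure 114 mm over their backs; the gripper's body (76 mm by 85 mm) begins 54 mm behind the grasp point. The pads swing forward as they close: fully open they stand 13 mm farther back than shut.
Start: joints at [1.134, 0.091, 1.231, -0, 1.82, -0.057], TCP at [0.222, 0.557, 0.253] pointing down, gripper open.
Joint ranges: [-2.87, 2.87], [-0.86, 2.18], [0.17, 2.46], [-1.51, 4.65], [0.06, 2.69], [-2.65, 2.65]. Speed limits (rad/s): [2.57, 2.57, 3.01, 3.14, 3.14, 3.14].

## Interface

Orientations are given as a rotation vector (axis times angle).
In Python, from bench import manip gives the robot as it stands. The module is installed in compiled form; this text tells all that it offers.
- The arm moves only by the tool carry_out, never from a script. Its argument "targets" is a list of rows, each a list of 3 entries, a list of its own where there are three numbers: the shift along the tool's x, y, z each as a share of 750 mm, from -1 to 1, then the turn, a rotation vector about the tool's x, y, z each as a share of pi rad, from -1 to 1, then the opening, from -1 (shut) to 1 (fully open). In form: [[[dx, dy, dz], [ax, ay, az], hand], ...]. A call has exactly 8 rows; each row is the pose to reach, as a shift and turn from the pose commanded when the call began, along the tool's axes at that moment, turning the shorter way round; what a row does not reach only later rows make up. A row lasts 1/10 s, in which the tool goes at most 50 mm and 8.59 degrees, less where a joint would pass 70% of its speed; a pose out of reach is approached as far as the arm can. A call with a number of a shift or a turn outside -1 to 1 is refused whole. A call with a gripper value outside its range is refused whole. The fingers move at their own pace and stop on an object; "newtons" is the grip in N (left out, the last holds). Time passes only in rows, so rows that repeat a pose let the fingers close, or fill a call up. It gives the time, the measured TCP pose, the force and the opening at its end, in the units of the state.
- manip.read_state(): the state, without advancing time (a new reading comes with each control period).
- manip.grab_frame(name): name is "side" or "top" or "wrist"; returns a dict with "pixels" (400x640x3 uint8, blue, green, red), "depth" (400x640 float32, m along the optical axis (not along the pixel's ray), 0 where there is no reading), "vertical_fov" (degrees; the focal length in pixels is half the picture's height over the tangent of half this angle, whatever the lens; pixels are square), "cx", "cy" (the principal point, pixels), "pose" (4x4, takes a point from camera to world coordinates). Camera axes: x right, y up, looking along -z (the intrinsics and any distortion apply to the point x, -y, -z); pixel columns grow to the right and rows downward; lengths in m; the calibration is good to about 2 mm. A picture is of the moment at which its call begins.
- manip.close_job(): hands the job in, once; it reports no verdict.
Trained networks look in the newest picture that a camera, given by its name, has taken for a name from the list of things; names that differ only in an ending like _2 or _b are one class to them, and where a whole thing is asked for, a point or a joint stands for the part that bears it (a point fixed in the world has none). Each returns a list of dicts, best first, with "confidence" (0 to 1); they miss things now and then, are a little off and sometimes report something else, mostly with a low value. They report only what shows in the picture. A call takes as long as a camera call. They do not tell look-alikes from the thing itself.
- manip.spot_in(label, camera): "rect" ([left, top, width, height] in pixels, round what is visible of it).
The state is a dict: "time": time; "qpos": joint angles; "dq": joint speeds; "joint_efforts": joint torques, N m; "tcp_pos": TCP position; "tool_rot": TCP orientation; "wrist_force": force on the tool from outside, world axes, zero at the start; "torque": the same for the moment, N m; "grip_width": finger opening in m.
Only numpy, scipy, OpenCV 4.12 (cv2) and the standard library are available. Lean on these libraries where they do the work, as an engineer would, in place of code of your own. Each camera call takes 0.05 s, during which the arm holds its last target. There are 200 camera calls.

## Task

Put the torque screwdriver from the bench mat back into its pair of spring clips in the sloping dust case: press it fully home past the sprung jaws of both clips, with the blade pointing the same way as the slimmer driver in the row above. Then swing the case's clear door shut until it snaps on its catch, and leave the other things on the bench where they are.

Things in the scene. Friction and masses are not known exactly. Their poses are not given: they have to be found in the camera images.
- driver: Torque screwdriver, 155 mm long, about 0.16 kg, on the green mat (2 mm thick, on z = 0). Origin: on its axis, middle of the round dark handle (24 mm thick, x = -46 to 46 mm). x axis: along it to the blade. At each handle end a hexagonal collar 27 mm across flats, 31 over corners, out to |x| = 55 mm; it lies on these and does not roll, its axis 13.5 mm over the mat.
- driver_tip (a point): End of the driver's blade, on its axis, 100 mm from the driver's origin; beyond the collar the shank is 16 mm thick to 61 mm, then 6 mm thick. At the start the blade points to the robot's left (+y) within 0.6 rad.
- clips: Empty pair of fork clips, lower row (nearer the robot) in the sloping dust case; fixed to it. Origin: where the seated driver's origin belongs, about 117 mm up. z: square out of the board, 25 degrees from vertical, leaning to the robot; y: level, leftwards to the door's hinge; x: up the slope. Clips centred at y = -32 and 32 mm, 16 mm wide, 48 mm free between. The driver goes along y, blade to +y.
- clip_floor (a point): Point on the clips' flat floors' level, 12 mm under the clips' origin (clips frame z = -12 mm), midway between the clips. Each clip's fixed black prong has its inner face at x = -12 mm, with a lip flaring outward to x = -20, z = 18 mm. The handle between its collars leaves 6 mm of play each way along y.
- jaw_nose (a point): Nose of the left clip's steel jaw, axes as clips (clips frame x = 11, y = 32, z = 10 mm); the right clip has the same jaw at y = -32. Each jaw is hinged below (x = 17, z = -14 mm), sprung, and its round nose overhangs the handle. Pressed straight down along -z, the handle pushes both noses about 4 mm aside, starting near z = 20 mm, and they snap over it; about 10 to 12 N in all.
- case: Sloping grey dust case, fixed, 207 mm wide. Origin: middle of its underside, on the mat; z up, x away from the robot. In the clips frame: board at z = -30 mm; 5 mm walls up to z = 28 mm, inner faces at x = -72 and 115, y = -75 and 120 mm. A slimmer driver (16 mm thick) is fixed in the upper row at x = 82, z = 0 mm, blade to +y.
- door (a joint): Door angle in rad: 0 shut, 1.57 square to the board, 2.1 the limit; starts wide open at 1.5 to 1.95. Stiff hinge (0.3 N m of friction): it stays where left. Below about 0.07 rad a bump under the free edge meets a sprung roller catch; 5 to 8 N on the outer face near the free edge snaps it past, down to 0, where it is held.
- door_hinge (a point): Middle of the door's hinge line, which runs along the clips' x axis on the case's left wall (clips frame x = 21.5, y = 126, z = 28 mm), on the door's inner face. Turns with the door: y points from free edge to hinge, z out of the outer face. Door: aluminium frame with clear pane, 206 mm from hinge to free edge, 197 mm along the hinge, 8 mm thick, 0.25 kg.
- door_edge (a point): Middle of the door's free edge, on its outer face (on top when shut), 206 mm from the hinge. Shut, it is at x = 21.5, y = -80, z = 36 mm in the clips frame. Axes as for door_hinge.
- dust_bell: Glass dust cover with a knob, 76 mm wide, 83 mm tall, standing on the mat; origin at the centre of its underside. Leave it where it is.
- movement_holder: Steel and brass watch movement holder, 52 mm wide (68 mm with its side screw), 25 mm tall; origin at the centre of its underside. Leave it where it is.
- loupe: Black eye loupe, 38 mm wide, 32 mm tall; origin at the centre of its underside. Leave it where it is.
There are look-alikes about, which are no part of the job. Of the things that look like the driver, the middle-sized one is meant.

How it is judged:
On the way, in this order (a step that is already met when the one before it is completed fails the run):
1. the driver is fully home in both clips, blade towards the hinge, while the door is still open (distance between driver and clips below 0.009 m and z of driver in the frame of clips between -0.003 and 0.003 m and x of driver in the frame of clips between -0.004 and 0.004 m and angle between the x axis of driver and the y axis of clips, either way round below 0.06 rad and y of driver_tip in the frame of clips above 0.05 m and value of joint door above 0.7 rad), for 0.2 s.
2. the door is shut on its catch (value of joint door below 0.025 rad), for 0.2 s.
At the end, for the whole second after the job is handed in: The driver rests in both clips: its origin within 3 mm of the clips' origin square to the board, 4 mm up or down the slope and 9 mm in all, its axis within 0.06 rad of the clips' y axis, blade towards the hinge; the door is shut on its catch (joint below 0.025 rad) (distance between driver and clips below 0.009 m and z of driver in the frame of clips between -0.003 and 0.003 m and x of driver in the frame of clips between -0.004 and 0.004 m and angle between the x axis of driver and the y axis of clips, either way round below 0.06 rad and y of driver_tip in the frame of clips above 0.05 m and linear speed of driver below 0.02 m/s and value of joint door below 0.025 rad); the robot touches nothing.
It fails at once if the glass dust cover is moved by more than 20 mm (distance of dust_bell from where it was at the start of the episode above 0.02 m).
It fails at once if the movement holder is moved by more than 20 mm (distance of movement_holder from where it was at the start of the episode above 0.02 m).
It fails at once if the loupe is moved by more than 20 mm (distance of loupe from where it was at the start of the episode above 0.02 m).
It also fails if it takes over 54 s, if anything falls off the work surface, if the arm or the gripper's body presses on something with over 40 N, if the wrist force passes 120 N, or if a joint passes its speed limit or range.

## Working session

There is one attempt and no reset: what is moved stays moved. The work goes in short steps, Python scripts to look and compute and a tool call to move; the robot and the scene stay as the last step left them, time stands still between calls to the robot, and variables do not carry over. Pictures are saved under pics/ and viewed, about 8 in all and at most 12, crops included, and the job is handed in when it is done.

Besides the shell and the picture viewer there is one more tool, called after "Emit:" as name([rows], argument=value, ...), one row to a line, values as JSON. carry_out: Moves the arm, as the interface text tells. Its arguments: {"type":"object","properties":{"targets":{"type":"array"},"newtons":{"type":"number"}},"required":["targets"]}

```bash
mkdir -p pics
cat > h.py <<'E'
import numpy as np, cv2, pickle
from scipy.spatial.transform import Rotation as R
from bench import manip
def grab(n,save=None):
    f=manip.grab_frame(n); 
    if save: cv2.imwrite('pics/'+save+'.png',f['pixels'])
    pickle.dump(f,open(''+n+'.pkl','wb')); return f
def pts(f):
    d=f['depth'];h,w=d.shape;F=h/2/np.tan(np.radians(f['vertical_fov'])/2)
    v,u=np.mgrid[:h,:w]
    P=np.stack([(u-f['cx'])/F*d,-(v-f['cy'])/F*d,-d],-1)
    T=np.array(f['pose']);W=P@T[:3,:3].T+T[:3,3]; W[d==0]=np.nan; return W
E
python3 - <<'E'
from h import *
print(manip.read_state())
for n in ['top','side','wrist']:
    f=grab(n,n+'0'); print(n,[k for k in f],f['vertical_fov'],f['cx'],f['cy'],np.round(f['pose'],3).tolist())
    for l in ['driver','clips','case','door','dust_bell','movement_holder','loupe']:
        print(l,[(np.round(r['rect']).tolist(),round(r['confidence'],2)) for r in manip.spot_in(l,n)])
a=cv2.imread('pics/top0.png');b=cv2.imread('pics/side0.png')
cv2.imwrite('pics/c0.png',cv2.resize(np.vstack([a,b]),(480,600)))
E
```

```text
{'time': 0.0, 'qpos': array([ 1.13429211e+00,  9.18718998e-02,  1.23192856e+00,  1.99091096e-06,
        1.81976965e+00, -5.67257537e-02]), 'dq': array([-0.00114658,  0.00134052, -0.0009353 , -0.00186716, -0.00109328,
       -0.0007497 ]), 'joint_efforts': array([ 1.54931011e-03, -4.58742106e+01, -4.18019521e+01, -5.19225853e-05,
        1.17275957e-02, -3.15545606e-05]), 'tcp_pos': array([0.22234229, 0.55702332, 0.25211891]), 'tool_rot': array([ 2.59996877,  1.76164585, -0.00266683]), 'wrist_force': array([ 0.0680644 ,  0.22874485, -0.44326336]), 'torque': array([ 0.05169893,  0.00965679, -0.03651041]), 'grip_width': 0.08546291968362746}
top ['pixels', 'depth', 'vertical_fov', 'cx', 'cy', 'pose'] 49.28627868241547 319.0519032393284 201.09161934125098 [[-0.016, 0.995, -0.096, 0.369], [-1.0, -0.014, 0.025, -0.077], [0.024, 0.097, 0.995, 1.336], [0.0, 0.0, 0.0, 1.0]]
driver [([378.0, 268.0, 45.0, 63.0], 0.8), ([360.0, 154.0, 10.0, 31.0], 0.75), ([374.0, 196.0, 39.0, 23.0], 0.57)]
clips []
case [([204.0, 99.0, 105.0, 109.0], 0.9), ([331.0, 118.0, 21.0, 19.0], 0.24)]
door [([205.0, 122.0
[... 462 characters left out ...]
 74.0], 0.86), ([369.0, 264.0, 44.0, 7.0], 0.81), ([343.0, 291.0, 48.0, 45.0], 0.64)]
clips [([339.0, 164.0, 32.0, 22.0], 0.75)]
case [([271.0, 67.0, 136.0, 153.0], 0.78), ([339.0, 162.0, 33.0, 25.0], 0.69)]
door [([275.0, 65.0, 76.0, 97.0], 0.58)]
dust_bell [([444.0, 273.0, 30.0, 38.0], 0.84)]
movement_holder [([406.0, 221.0, 18.0, 22.0], 0.84)]
loupe [([295.0, 291.0, 20.0, 20.0], 0.49)]
wrist ['pixels', 'depth', 'vertical_fov', 'cx', 'cy', 'pose'] 61.58104566747157 315.17511093828944 197.96223559312045 [[0.369, -0.895, -0.249, 0.161], [0.929, 0.356, 0.099, 0.583], [-0.0, -0.268, 0.963, 0.374], [0.0, 0.0, 0.0, 1.0]]
driver []
clips []
case []
door []
dust_bell []
movement_holder []
loupe []
```

View pics/top0.png

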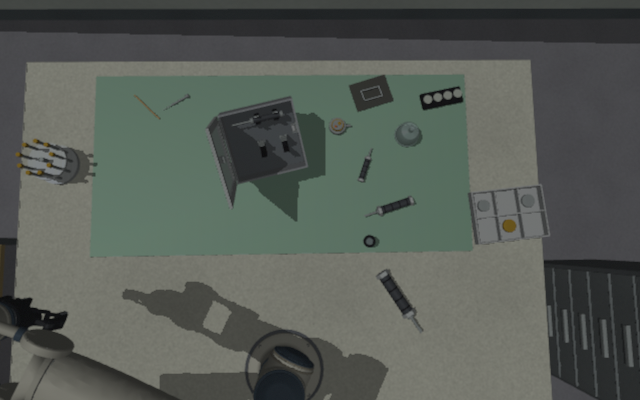

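View pics/side0.png

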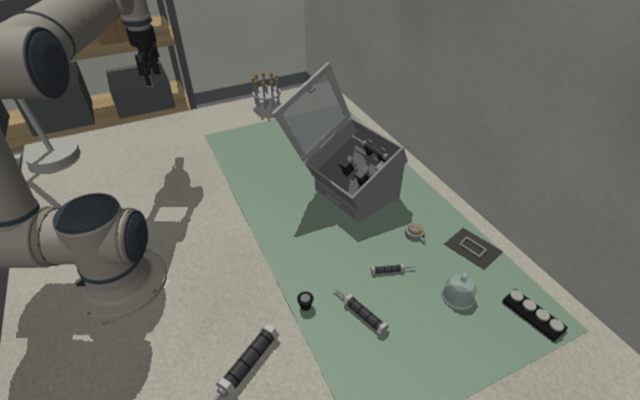

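Top picture: middle-sized driver at about (393,207), blade end at (366,215) pointing left (+y). Case is at (255,140), clips at (264,150)/(285,145), door open at (222,165). The small driver (365,165) and big one (397,295) are look-alikes.

Run:
```python
from h import *
f=pickle.load(open('top.pkl','rb'));W=pts(f)
def q(f,W,us):
    for u,v in us: print((u,v),np.round(W[v,u],3))
q(f,W,[(393,207),(366,215),(380,212),(410,200),(264,150),(285,145),(222,108),(292,98),(306,165),(235,203),(370,241),(365,165),(255,120),(300,220),(407,133)])
# mask driver in window
s=(slice(190,222),slice(360,420));P=W[s].reshape(-1,3);P=P[P[:,2]>0.012]
c=P[:,:2].mean(0);u,S,vt=np.linalg.svd(P[:,:2]-c);t=(P[:,:2]-c)@vt[0]
print('drv',c,vt[0],t.min(),t.max(),P[:,2].max())
g=pickle.load(open('side.pkl','rb'));V=pts(g)
print('side');q(g,V,[(365,313),(338,293),(345,170),(362,180),(330,66),(278,108),(405,155),(360,218),(316,163)])
P=V[285:340,330:395].reshape(-1,3);P=P[(P[:,2]>0.01)&(P[:,2]<.05)]
c=P[:,:2].mean(0);u,S,vt=np.linalg.svd(P[:,:2]-c);t=(P[:,:2]-c)@vt[0]
print('drv',c,vt[0],t.min(),t.max(),P[:,2].max())
# case board plane: points in both clouds
C=np.vstack([W.reshape(-1,3),V.reshape(-1,3)])
C=C[(C[:,0]>.4)&(C[:,0]<.75)&(C[:,1]>-.05)&(C[:,1]<.35)&(C[:,2]>.02)]
print(len(C),C.min(0),C.max(0))
s=manip.read_state();T=R.from_rotvec(s['tool_rot']).as_matrix();print('tool',np.round(T,3))
w=pickle.load(open('wrist.pkl','rb'));cp=np.array(w['pose']);print('cam in tool',np.round(T.T@(cp[:3,3]-s['tcp_pos']),4),np.round(T.T@cp[:3,:3],3))
```

```text
(393, 207) [ 0.475 -0.334  0.025]
(366, 215) [ 0.452 -0.252  0.019]
(380, 212) [ 0.46  -0.293  0.032]
(410, 200) [ 0.495 -0.386  0.027]
(264, 150) [0.637 0.047 0.108]
(285, 145) [ 0.651 -0.013  0.104]
(222, 108) [0.795 0.188 0.002]
(292, 98) [ 0.76  -0.038  0.192]
(306, 165) [ 0.59  -0.073  0.116]
(235, 203) [ 0.496  0.147 -0.001]
(370, 241) [ 0.373 -0.26   0.033]
(365, 165) [ 0.606 -0.253  0.017]
(255, 120) [0.709 0.066 0.162]
(300, 220) [ 0.441 -0.051 -0.002]
(407, 133) [ 0.694 -0.377  0.059]
drv [ 0.47706162 -0.33467393] [ 0.30264563 -0.95310316] -0.0896890424884508 0.06326213263438292 0.03513953734211883
side
(365, 313) [ 0.477 -0.347  0.026]
(338, 293) [ 0.457 -0.258  0.003]
(345, 170) [0.63  0.04  0.107]
(362, 180) [ 0.655 -0.013  0.1  ]
(330, 66) [0.633 0.146 0.368]
(278, 108) [0.471 0.11  0.303]
(405, 155) [ 0.773 -0.034  0.161]
(360, 218) [ 0.627 -0.061  0.01 ]
(316, 163) [0.579 0.125 0.093]
drv [ 0.47596518 -0.34067297] [ 0.2953255 -0.9553967] -0.09740622981939881 0.058225942259683396 0.03256364927469735
15241 [ 0.45373954 -0.04999715  0.02012585] [0.74998184 0.16934248 0.38026045]
tool [[ 0.371  0.929  0.   ]
 [ 0.929 -0.371  0.   ]
 [ 0.     0.    -1.   ]]
cam in tool [ 0.0007 -0.0666 -0.1205] [[ 1.    -0.001 -0.   ]
 [-0.001 -0.963 -0.268]
 [ 0.     0.268 -0.963]]
```

```bash
cat >> h.py <<'E'
def clipsR(psi):
    return R.from_euler('z',psi).as_matrix()@R.from_euler('y',-np.radians(25)).as_matrix()
FL=np.diag([1.,-1,-1])
def rows(wps):
    """wps: list of (pos, Rot matrix) in world -> shares from measured pose"""
    s=manip.read_state();T=R.from_rotvec(s['tool_rot']).as_matrix()
    for p,Q in wps:
        d=T.T@(np.array(p)-s['tcp_pos'])/.75; a=R.from_matrix(T.T@Q).as_rotvec()/np.pi
        print('[[%.4f,%.4f,%.4f],[%.4f,%.4f,%.4f],h]'%(*d,*a), 'n~',round(max(np.linalg.norm(d)*15,np.linalg.norm(a)*180/8.59),1))
E
python3 - <<'E'
from h import *
s=manip.read_state();T=R.from_rotvec(s['tool_rot']).as_matrix()
C=clipsR(.2);print(C.round(3));O=np.array([.648,.02,.117])
rows([([.222,.557,.48],T),([.35,.3,.48],C@FL),([.5,0,.46],C@FL),(O+.15*C[:,2],C@FL)])
E
```

```text
[[ 0.888 -0.199 -0.414]
 [ 0.18   0.98  -0.084]
 [ 0.423  0.     0.906]]
[[-0.0005,-0.0004,-0.3023],[0.0000,0.0000,0.0000],h] n~ 4.5
[[-0.2555,0.2851,-0.3023],[-0.0688,0.1273,0.3103],h] n~ 7.3
[[-0.5529,0.6192,-0.2756],[-0.0688,0.1273,0.3103],h] n~ 13.1
[[-0.5013,0.7218,0.0004],[-0.0688,0.1273,0.3103],h] n~ 13.2
```

Emit:
carry_out([
  [[0,0,-0.06],[0,0,0],1],
  [[0,0,-0.12],[0,0,0],1],
  [[0,0,-0.18],[0,0,0],1],
  [[0,0,-0.24],[0,0,0],1],
  [[-0.06,0.06,-0.3],[-0.014,0.026,0.062],1],
  [[-0.12,0.13,-0.3],[-0.03,0.05,0.12],1],
  [[-0.18,0.2,-0.3],[-0.04,0.075,0.18],1],
  [[-0.255,0.285,-0.3],[-0.05,0.1,0.24],1],
])

```text
time: 2.0
tcp_pos: [0.3066, 0.3852, 0.4767]
tool_rot: [-2.93, -0.971, -0.396]
wrist_force: [-0.4, -0.1, 0.2]
grip_width: 0.0855
```

Run:
```python
from h import *
s=manip.read_state();print(s['tcp_pos'],s['qpos'])
C=clipsR(.2);O=np.array([.648,.02,.117])
rows([([.5,0,.46],C@FL),(O+.15*C[:,2],C@FL)])
```

```text
[0.30656885 0.38516018 0.47672614] [ 0.90348585 -0.22053477  1.13467053 -0.12574577  1.99419701  0.19801884]
[[-0.1061,0.5646,0.0258],[-0.0314,0.0543,0.1356],h] n~ 8.6
[[-0.0805,0.6102,0.3202],[-0.0314,0.0543,0.1356],h] n~ 10.4
```

Emit:
carry_out([
  [[-0.012,0.066,0],[-0.005,0.007,0.02],1],
  [[-0.024,0.132,0],[-0.01,0.014,0.04],1],
  [[-0.036,0.198,0.005],[-0.015,0.02,0.06],1],
  [[-0.05,0.264,0.01],[-0.02,0.027,0.08],1],
  [[-0.062,0.33,0.015],[-0.025,0.034,0.1],1],
  [[-0.074,0.395,0.02],[-0.03,0.047,0.12],1],
  [[-0.086,0.46,0.025],[-0.031,0.054,0.136],1],
  [[-0.1,0.52,0.04],[-0.031,0.054,0.136],1],
])

```text
time: 2.8
tcp_pos: [0.4872, 0.0312, 0.4502]
tool_rot: [-3.011, -0.306, -0.667]
wrist_force: [0.2, -0.2, -0.3]
grip_width: 0.0853
```

Run:
```python
from h import *
s=manip.read_state();print(s['tcp_pos'],s['qpos'])
C=clipsR(.2);O=np.array([.648,.02,.117])
rows([(O+.15*C[:,2],C@FL)])
```

```text
[0.48719233 0.03116777 0.4502141 ] [-0.08294242 -0.43710805  1.39039752  0.11999549  1.76641621 -0.23706428]
[[0.0000,0.0571,0.2902],[0.0001,0.0002,0.0009],h] n~ 4.4
```

Emit:
carry_out([
  [[0,0.015,0.065],[0,0,0],1],
  [[0,0.03,0.13],[0,0,0],1],
  [[0,0.045,0.19],[0,0,0],1],
  [[0,0.057,0.25],[0,0,0],1],
  [[0,0.057,0.29],[0,0,0],1],
  [[0,0.057,0.29],[0,0,0],1],
  [[0,0.057,0.29],[0,0,0],1],
  [[0,0.057,0.29],[0,0,0],1],
])

```text
time: 3.6
tcp_pos: [0.5854, 0.0096, 0.2545]
tool_rot: [-3.012, -0.309, -0.667]
wrist_force: [0.5, -0.0, 0.5]
grip_width: 0.0855
```

Run:
```python
from h import *
f=grab('wrist','w1')
for l in ['clips','jaw_nose','door']: print(l,[(np.round(r['rect']).tolist(),round(r['confidence'],2)) for r in manip.spot_in(l,'wrist')])
print(manip.read_state()['tcp_pos'])
```

```text
clips [([287.0, 139.0, 55.0, 108.0], 0.77)]
jaw_nose [([321.0, 143.0, 21.0, 26.0], 0.84), ([161.0, 0.0, 356.0, 300.0], 0.75)]
door [([163.0, 1.0, 356.0, 21.0], 0.97)]
[0.58518471 0.00952905 0.25333916]
```

View pics/w1.png

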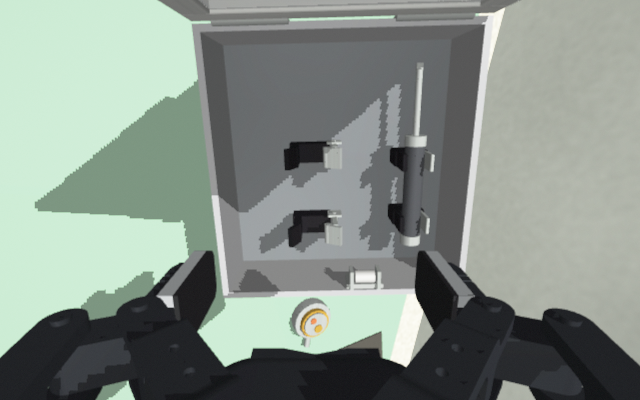

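Wrist picture: the empty clips at (315,155) and (315,228), the slim driver at (413,190), roller catch at (366,277), door along the top edge. Fit the case from depth.

Run:
```python
from h import *
f=pickle.load(open('wrist.pkl','rb'));W=pts(f)
O=np.array([.648,.02,.117]);psi=.2
for it in range(3):
    C=clipsR(psi);L=(W-O)@C
    A=L[60:250,225:450].reshape(-1,3)
    def med(m,k): return np.round(np.median(A[m][:,k])*1e3,1),m.sum()
    # board
    b=A[(abs(A[:,2]+.03)<.012)&(A[:,0]>-.06)&(A[:,0]<.06)]
    # drop clips: robust plane
    c=np.linalg.lstsq(np.c_[b[:,:2],np.ones(len(b))],b[:,2],rcond=None)[0]
    for _ in range(5):
        r=b[:,2]-np.c_[b[:,:2],np.ones(len(b))]@c; b=b[abs(r)<.003]; c=np.linalg.lstsq(np.c_[b[:,:2],np.ones(len(b))],b[:,2],rcond=None)[0]
    print('board plane',c.round(4))
    # slim driver handle axis
    H=L[145:238,395:430].reshape(-1,3);h=H[(H[:,2]>.002)&(abs(H[:,0]-.082)<.02)]
    hs=[]
    for y0 in np.arange(-.03,.035,.008):
        q=h[abs(h[:,1]-y0)<.004]
        if len(q)>8: hs.append((y0,(np.percentile(q[:,0],3)+np.percentile(q[:,0],97))/2,np.percentile(q[:,2],95)))
    hs=np.array(hs);p=np.polyfit(hs[:,1-1],hs[:,1],1);print('slim x(y)',p.round(4),'top z',np.median(hs[:,2]).round(4))
    # walls
    w=L.reshape(-1,3);w=w[np.isfinite(w[:,0])]
    for nm,k,v,o,lo,hi in [('xlo',0,-.072,1,-.05,.1),('xhi',0,.115,1,-.05,.1),('ylo',1,-.075,0,-.05,.1)]:
        m=(abs(w[:,k]-v)<.012)&(w[:,2]>-.02)&(w[:,2]<.02)&(w[:,o]>lo)&(w[:,o]<hi)
        if m.sum()>20:
            a=w[m];pf=np.linalg.lstsq(np.c_[a[:,o],a[:,2],np.ones(len(a))],a[:,k],rcond=None)[0];print(nm,m.sum(),pf.round(4),'med',np.median(a[:,k]).round(4))
    rim=w[(w[:,2]>.02)&(w[:,2]<.035)&(w[:,0]>-.1)&(w[:,0]<.15)&(w[:,1]<.1)&(w[:,1]>-.1)];print('rim z',np.median(rim[:,2]).round(4),'x',np.percentile(rim[:,0],[2,98]).round(4),'y',np.percentile(rim[:,1],[2,98]).round(4))
    for r0 in [(140,170),(208,248)]:
        g=L[r0[0]:r0[1],280:350].reshape(-1,3);g=g[g[:,2]>-.02];print('clip',len(g),np.percentile(g,[2,50,98],axis=0).round(4).tolist())
    # update yaw with slim driver slope
    dx=np.polyval(p,0)-.082
    if it<2:
        psi+=-p[0]; 
        O=O+C@np.array([dx,0,c[2]+.03])
    print('psi',psi,'O',O.round(4))
```

```text
board plane [-0.0006  0.0144 -0.0295]
slim x(y) [-0.0543  0.0819] top z 0.01
xlo 2538 [-0.0312 -0.0008 -0.0712] med -0.0722
xhi 3766 [-0.0314 -0.0015  0.1159] med 0.1149
ylo 3012 [ 0.0324 -0.0056 -0.076 ] med -0.0757
rim z 0.0266 x [-0.0773  0.1203] y [-0.0813  0.0965]
clip 1334 [[-0.0212, 0.0233, -0.0159], [0.0005, 0.0324, 0.0091], [0.0211, 0.041, 0.0189]]
clip 1322 [[-0.0189, -0.0405, -0.018], [0.0035, -0.0299, -0.0014], [0.0228, -0.0227, 0.0179]]
psi 0.25425191841976136 O [0.6477 0.0199 0.1174]
board plane [-0.0004 -0.0085 -0.03  ]
slim x(y) [-0.0074  0.0819] top z 0.0081
xlo 2545 [ 0.0179 -0.0006 -0.071 ] med -0.0704
xhi 3882 [ 0.0178 -0.0015  0.116 ] med 0.1166
ylo 2927 [-0.0166  0.0197 -0.076 ] med -0.0762
rim z 0.0265 x [-0.0756  0.1213] y [-0.0804  0.0959]
clip 1327 [[-0.0194, 0.0233, -0.0159], [0.0027, 0.0325, 0.0079], [0.0228, 0.0398, 0.0177]]
clip 1323 [[-0.0204, -0.0405, -0.0179], [0.0021, -0.03, -0.0014], [0.0214, -0.0239, 0.0181]]
psi 0.2616578398755072 O [0.6476 0.0199 0.1174]
board plane [-0.0005 -0.0116 -0.03  ]
slim x(y) [0.0036 0.0821] top z 0.0076
xlo 2540 [ 0.0247 -0.0007 -0.071 ] med -0.0701
xhi 3891 [ 0.0245 -0.0015  0.1161] med 0.1169
ylo 2917 [-0.0234  0.0222 -0.076 ] med -0.0762
rim z 0.0265 x [-0.0757  0.1218] y [-0.0805  0.0959]
clip 1325 [[-0.0191, 0.0233, -0.0156], [0.003, 0.0325, 0.0078], [0.023, 0.0396, 0.0176]]
clip 1324 [[-0.0206, -0.0405, -0.0179], [0.002, -0.03, -0.0014], [0.0213, -0.0241, 0.0182]]
psi 0.2616578398755072 O [0.6476 0.0199 0.1174]
```

```bash
cat >> h.py <<'E'
CR=clipsR(.233);CO=np.array([.6484,.0197,.1174])
def DR(yaw): return R.from_euler('z',yaw).as_matrix()@FL   # tool x at yaw, pointing down
E
python3 - <<'E'
from h import *
for p in [(.633,.146,.368),(.471,.11,.303)]: 
    q=(np.array(p)-CO)@CR; print(q.round(3),'theta',np.arctan2(q[2]-.028,.126-q[1]))
s=manip.read_state();T=R.from_rotvec(s['tool_rot']).as_matrix()
rows([(s['tcp_pos']-T[:,2]*.06,T),([.4795,-.342,.2],DR(.305))])
E
```

```text
[0.119 0.126 0.221] theta 1.5730898879873094
[-0.059  0.129  0.232] theta 1.5846011526794692
[[-0.0000,-0.0000,-0.0800],[0.0000,0.0000,0.0000],h] n~ 1.2
[[-0.2417,0.4303,-0.0327],[0.0076,-0.1381,-0.0315],h] n~ 7.4
```

Emit:
carry_out([
  [[0,0,-0.06],[0,0,0],1],
  [[-0.035,0.06,-0.08],[0,-0.02,-0.004],1],
  [[-0.07,0.12,-0.08],[0.002,-0.04,-0.008],1],
  [[-0.105,0.18,-0.07],[0.003,-0.06,-0.014],1],
  [[-0.14,0.24,-0.06],[0.004,-0.08,-0.018],1],
  [[-0.175,0.3,-0.05],[0.005,-0.1,-0.022],1],
  [[-0.21,0.365,-0.04],[0.006,-0.12,-0.027],1],
  [[-0.242,0.43,-0.033],[0.0076,-0.138,-0.0315],1],
])

```text
time: 4.6
tcp_pos: [0.4825, -0.3207, 0.2052]
tool_rot: [3.105, 0.478, -0.006]
wrist_force: [0.8, 0.2, 0.1]
grip_width: 0.0853
```

```bash
cat > d.py <<'E'
from h import *
s=manip.read_state();print(s['tcp_pos'],s['dq'].round(2))
f=grab('wrist','w2');W=pts(f)
m=(W[...,2]>.010)&(W[...,2]<.045)&(np.hypot(W[...,0]-.4795,W[...,1]+.342)<.12)&(W[...,0]>.42)
m=cv2.morphologyEx(m.astype(np.uint8),cv2.MORPH_OPEN,np.ones((3,3)))
n,lab,st,_=cv2.connectedComponentsWithStats(m);k=1+np.argmax(st[1:,4]);print(st[1:])
P=W[lab==k];c=P[:,:2].mean(0);u,S,vt=np.linalg.svd(P[:,:2]-c,full_matrices=False);d=vt[0]*np.sign(vt[0][1]);t=(P[:,:2]-c)@d;e=(P[:,:2]-c)@np.array([-d[1],d[0]])
print('c',c,'yaw',np.arctan2(d[1],d[0]),t.min(),t.max(),'zmax',np.percentile(P[:,2],[50,99]))
for a in np.arange(-.08,.1,.01):
    b=abs(t-a)<.005
    if b.sum()>3: print(round(a,3),b.sum(),'e',np.percentile(e[b],[3,97]).round(4),'z',P[b,2].max().round(4))
print('origin by rear end',c+d*(t.min()+.055),'by tip',c+d*(t.max()-.1))
E
python3 d.py
```

```text
[ 0.48252415 -0.32074009  0.20523875] [-0.53  0.82 -0.58 -0.41  0.14 -0.74]
[[ 291   90   34  168 3431]]
c [ 0.47948368 -0.33114997] yaw 1.8780883166824478 -0.066442368695207 0.08904498081985 zmax [0.0252695  0.02969628]
-0.07 19 e [-0.014   0.0128] z 0.0291
-0.06 326 e [-0.0135  0.0144] z 0.0307
-0.05 233 e [-0.0114  0.0111] z 0.0289
-0.04 237 e [-0.0114  0.011 ] z 0.0287
-0.03 248 e [-0.0113  0.0118] z 0.0285
-0.02 253 e [-0.0113  0.0116] z 0.0286
-0.01 252 e [-0.0113  0.0115] z 0.0291
-0.0 262 e [-0.0112  0.0113] z 0.0291
0.01 269 e [-0.0112  0.0111] z 0.0289
0.02 272 e [-0.0112  0.011 ] z 0.0292
0.03 278 e [-0.0111  0.0118] z 0.0292
0.04 394 e [-0.0139  0.0145] z 0.0306
0.05 150 e [-0.0075  0.008 ] z 0.0245
0.06 66 e [-0.0021  0.0025] z 0.02
0.07 72 e [-0.0021  0.0024] z 0.0192
0.08 70 e [-0.0021  0.0023] z 0.0187
0.09 30 e [-0.0022  0.0023] z 0.0175
origin by rear end [ 0.48294475 -0.34205634] by tip [ 0.48279734 -0.34159182]
```

View pics/w2.png

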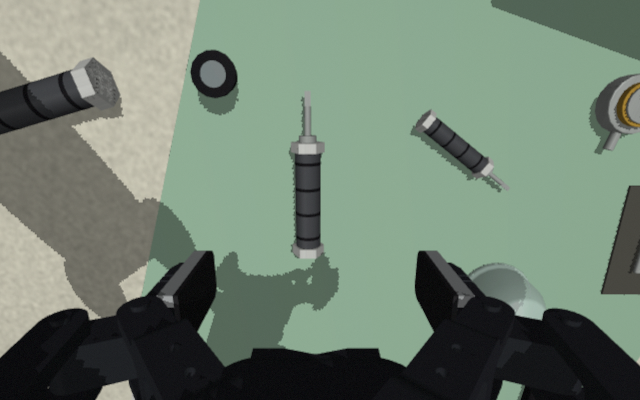

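Run:
```python
from h import *
rows([([.4829,-.3418,.10],DR(.307))])
```

```text
[[-0.0011,0.0209,0.1334],[-0.0007,0.0042,-0.0016],h] n~ 2.0
```

Emit:
carry_out([
  [[0.004,0.001,0.05],[0,0,0],1],
  [[0.004,0.001,0.1],[0,0,0],1],
  [[0.004,0.001,0.133],[0,0,0],1],
  [[0.004,0.001,0.133],[0,0,0],1],
  [[0.004,0.001,0.133],[0,0,0],0.3],
  [[0.004,0.001,0.133],[0,0,0],0.3],
  [[0.004,0.001,0.133],[0,0,0],0.3],
  [[0.004,0.001,0.133],[0,0,0],0.3],
])

```text
time: 5.45
tcp_pos: [0.4865, -0.319, 0.1069]
tool_rot: [3.104, 0.477, -0.002]
wrist_force: [0.5, -1.2, 0.3]
grip_width: 0.0552
```

```bash
sed -i "s/'w2'/'w3'/" d.py; python3 d.py | grep -v e; python3 d.py|egrep "^c|orig"
python3 - <<'E'
from h import *
s=manip.read_state();print(s['tcp_pos'],s['grip_width'])
rows([([.4829,-.3418,.027],DR(.307))])
E
```

```text
[ 0.48646043 -0.3190362   0.1069016 ] [-0.    0.    0.01  0.   -0.    0.  ]
[[ 272   84   49  238 6936]]
c [ 0.47915862 -0.32937354] yaw 1.8815011590308883 -0.06821395940064517 0.08705588202956982 zmax [0.025381   0.02961958]
c [ 0.47916991 -0.32943361] yaw 1.8795886101531503 -0.06848273097282857 0.08672492047388533 zmax [0.02536236 0.02965943]
origin by rear end [ 0.48326743 -0.34227862] by tip [ 0.48320432 -0.34208079]
[ 0.4861278  -0.31882823  0.10605149] 0.055792052137116896
[[-0.0131,0.0279,0.1054],[-0.0000,0.0006,-0.0006],h] n~ 1.6
```

Emit:
carry_out([
  [[-0.013,0.028,0.03],[0,0,0],0.3],
  [[-0.013,0.028,0.06],[0,0,0],0.3],
  [[-0.013,0.028,0.09],[0,0,0],0.3],
  [[-0.013,0.028,0.1],[0,0,0],0.3],
  [[-0.013,0.028,0.105],[0,0,0],0.3],
  [[-0.013,0.028,0.105],[0,0,0],0.3],
  [[-0.013,0.028,0.105],[0,0,0],0.3],
  [[-0.013,0.028,0.105],[0,0,0],0.3],
])

```text
time: 6.35
tcp_pos: [0.4832, -0.342, 0.0278]
tool_rot: [3.104, 0.477, -0.002]
wrist_force: [-0.2, -0.6, -0.9]
grip_width: 0.0555
```

Emit:
carry_out([
  [[0,0,0],[0,0,0],-1],
  [[0,0,0],[0,0,0],-1],
  [[0,0,0],[0,0,0],-1],
  [[0,0,0],[0,0,0],-1],
  [[0,0,0],[0,0,0],-1],
  [[0,0,0],[0,0,0],-1],
  [[0,0,-0.02],[0,0,0],-1],
  [[0,0,-0.05],[0,0,0],-1],
], newtons=70)

```text
time: 7.15
tcp_pos: [0.4815, -0.3405, 0.0621]
tool_rot: [-3.101, -0.476, 0.01]
wrist_force: [0.6, 0.1, -1.9]
grip_width: 0.0214
```

Run:
```python
from h import *
s=manip.read_state();print(s['tcp_pos'],s['grip_width'],s['wrist_force'])
A=CR@FL
rows([(CO+.22*CR[:,2]+[0,-.3,0.02],A),(CO+.15*CR[:,2],A)])
```

```text
[ 0.48148653 -0.34052293  0.06209847] 0.02135356113038445 [ 0.5952367   0.14376825 -1.93217714]
[[0.1107,-0.0207,-0.3668],[-0.0067,0.1407,0.0222],h] n~ 5.8
[[0.2708,-0.3988,-0.2543],[-0.0067,0.1407,0.0222],h] n~ 8.2
```

Emit:
carry_out([
  [[0.01,0,-0.06],[0,0.02,0.003],-1],
  [[0.03,-0.005,-0.12],[-0.001,0.045,0.007],-1],
  [[0.05,-0.01,-0.18],[-0.003,0.07,0.011],-1],
  [[0.07,-0.015,-0.24],[-0.004,0.095,0.015],-1],
  [[0.09,-0.02,-0.3],[-0.006,0.12,0.019],-1],
  [[0.11,-0.02,-0.345],[-0.0067,0.1407,0.0222],-1],
  [[0.12,-0.06,-0.366],[-0.0067,0.1407,0.0222],-1],
  [[0.14,-0.11,-0.36],[-0.0067,0.1407,0.0222],-1],
])

```text
time: 7.95
tcp_pos: [0.5587, -0.2323, 0.3381]
tool_rot: [-3.004, -0.35, -0.679]
wrist_force: [0.9, 0.1, -3.1]
grip_width: 0.0218
```

Run:
```python
from h import *
s=manip.read_state();print(s['tcp_pos'],s['grip_width'],s['wrist_force'])
A=CR@FL
rows([(CO+.13*CR[:,2],A)])
```

```text
[ 0.55869343 -0.23228065  0.33811241] 0.021829613339317103 [ 0.85263805  0.05978712 -3.07732674]
[[0.0505,-0.3008,0.1730],[0.0029,-0.0022,0.0003],h] n~ 5.3
```

Emit:
carry_out([
  [[0.01,-0.06,0.02],[0.003,-0.002,0],-1],
  [[0.02,-0.12,0.045],[0.003,-0.002,0],-1],
  [[0.03,-0.18,0.07],[0.003,-0.002,0],-1],
  [[0.04,-0.24,0.1],[0.003,-0.002,0],-1],
  [[0.05,-0.29,0.13],[0.003,-0.002,0],-1],
  [[0.05,-0.29,0.16],[0.003,-0.002,0],-1],
  [[0.05,-0.29,0.16],[0.003,-0.002,0],-1],
  [[0.05,-0.29,0.16],[0.003,-0.002,0],-1],
])

```text
time: 8.75
tcp_pos: [0.591, -0.0007, 0.2398]
tool_rot: [-2.995, -0.355, -0.655]
wrist_force: [-0.4, -0.3, -0.0]
grip_width: 0.0213
```

Run:
```python
from h import *
s=manip.read_state();print(s['tcp_pos'],s['grip_width'],s['wrist_force'])
f=grab('wrist','w4');W=pts(f);T=R.from_rotvec(s['tool_rot']).as_matrix()
print('tcp in clips',((s['tcp_pos']-CO)@CR).round(4),R.from_matrix(T.T@CR@FL).as_rotvec().round(4))
L=(W-s['tcp_pos'])@T   # tool frame
m=(abs(L[...,0])<.02)&(L[...,2]>-.02)&(L[...,2]<.05)&(L[...,1]<-.012)
m[:, :]=m; n,lab,st,_=cv2.connectedComponentsWithStats(m.astype(np.uint8));k=1+np.argmax(st[1:,4]);print(st[1:][st[1:,4]>50])
P=L[lab==k]
for a in np.arange(-.11,-.01,.01):
    q=P[abs(P[:,1]-a)<.005]
    if len(q)>5: print(round(a,3),len(q),'x',np.percentile(q[:,0],[3,97]).round(4),'mid',np.percentile(q[:,0],[3,97]).mean().round(4),'ztop',np.percentile(q[:,2],3).round(4))
print('tip y',P[:,1].min())
A=CR@FL
rows([(CO+.04*CR[:,2],A)])
```

```text
[ 0.59100697 -0.00072423  0.23979041] 0.021336138799343037 [-0.41138045 -0.25367644 -0.04214702]
tcp in clips [-0.0032 -0.0066  0.1365] [-0.006   0.0049  0.0017]
[[ 276   10   80  244 9549]]
-0.1 250 x [-0.0013  0.004 ] mid 0.0013 ztop 0.0108
-0.09 451 x [-0.0014  0.0037] mid 0.0012 ztop 0.0091
-0.08 471 x [-0.0014  0.0041] mid 0.0013 ztop 0.0086
-0.07 448 x [-0.0015  0.0042] mid 0.0014 ztop 0.0086
-0.06 1121 x [-0.0084  0.0117] mid 0.0017 ztop -0.0005
-0.05 2036 x [-0.013   0.0156] mid 0.0013 ztop -0.002
-0.04 1553 x [-0.0095  0.0124] mid 0.0014 ztop -0.0001
-0.03 1447 x [-0.0094  0.0122] mid 0.0014 ztop -0.0002
-0.02 1366 x [-0.0096  0.0122] mid 0.0013 ztop -0.0002
tip y -0.10023558072663812
[[0.0036,-0.0090,0.1301],[-0.0016,0.0009,0.0004],h] n~ 2.0
```

View pics/w4.png

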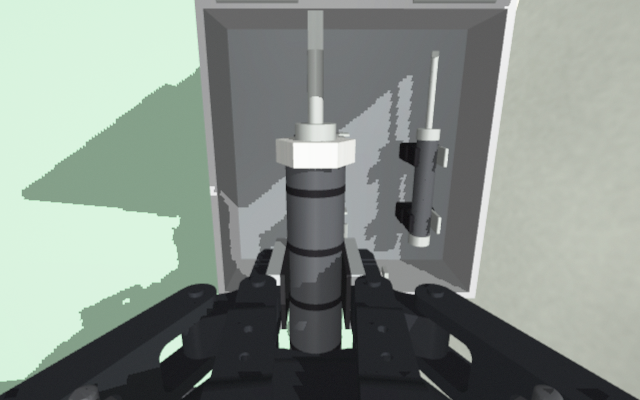

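Wrist picture: driver held straight, blade up-image (toward hinge) between the fingers at (316,200). Descend to just above the jaws.

Emit:
carry_out([
  [[0.002,-0.009,0.03],[-0.0016,0.001,0],-1],
  [[0.002,-0.009,0.06],[-0.0016,0.001,0],-1],
  [[0.002,-0.009,0.09],[-0.0016,0.001,0],-1],
  [[0.002,-0.009,0.11],[-0.0016,0.001,0],-1],
  [[0.002,-0.009,0.128],[-0.0016,0.001,0],-1],
  [[0.002,-0.009,0.128],[-0.0016,0.001,0],-1],
  [[0.002,-0.009,0.128],[-0.0016,0.001,0],-1],
  [[0.002,-0.009,0.128],[-0.0016,0.001,0],-1],
])

```text
time: 9.6
tcp_pos: [0.6307, 0.0159, 0.1553]
tool_rot: [-2.998, -0.353, -0.668]
wrist_force: [0.2, 0.1, -1.8]
grip_width: 0.0213
```

```bash
cat > st.py <<'E'
from h import *
import sys
s=manip.read_state();T=R.from_rotvec(s['tool_rot']).as_matrix()
print('t',s['time'],'tcp in clips',((s['tcp_pos']-CO)@CR).round(4),R.from_matrix(T.T@CR@FL).as_rotvec().round(4),'F clips',(s['wrist_force']@CR).round(1),'grip',round(s['grip_width'],4))
v=[float(x) for x in sys.argv[1:4]]
if v: rows([(CO+CR@v,CR@FL)])
E
python3 st.py -.0012 0 .0118
```

```text
t 9.6 tcp in clips [-0.0004  0.0004  0.042 ] [ 0.0001 -0.0021  0.0017] F clips [-0.5  0.1 -1.8] grip 0.0213
[[-0.0012,0.0005,0.0402],[0.0000,-0.0007,0.0006],h] n~ 0.6
```

Emit:
carry_out([
  [[-0.001,0,0.006],[0,0,0],-1],
  [[-0.001,0,0.012],[0,0,0],-1],
  [[-0.001,0,0.018],[0,0,0],-1],
  [[-0.001,0,0.024],[0,0,0],-1],
  [[-0.001,0,0.03],[0,0,0],-1],
  [[-0.001,0,0.036],[0,0,0],-1],
  [[-0.001,0,0.04],[0,0,0],-1],
  [[-0.001,0,0.04],[0,0,0],-1],
])

```text
time: 10.4
tcp_pos: [0.6425, 0.0189, 0.1275]
tool_rot: [-2.998, -0.354, -0.667]
wrist_force: [-4.1, -0.6, 6.4]
grip_width: 0.0213
```

```bash
python3 st.py -.0012 0 .0118
```

```text
t 10.4 tcp in clips [-0.0011  0.0006  0.0116] [-0.0002 -0.0016  0.002 ] F clips [-1.1  0.3  7.5] grip 0.0213
[[-0.0001,0.0008,-0.0002],[-0.0001,-0.0005,0.0006],h] n~ 0.0
```

Emit:
carry_out([
  [[0,0,0.001],[0,0,0],-1],
  [[0,0,0.002],[0,0,0],-1],
  [[0,0,0.003],[0,0,0],-1],
  [[0,0,0.003],[0,0,0],-1],
  [[0,0,0.003],[0,0,0],-1],
  [[0,0,0.003],[0,0,0],-1],
  [[0,0,0.003],[0,0,0],-1],
  [[0,0,0.003],[0,0,0],-1],
])

```text
time: 11.2
tcp_pos: [0.6426, 0.019, 0.1273]
tool_rot: [-2.998, -0.355, -0.666]
wrist_force: [-19.3, -2.1, 16.7]
grip_width: 0.0217
```

```bash
python3 st.py
python3 - <<'E'
from h import *
s=manip.read_state();f=grab('wrist','w5');W=pts(f);L=(W-CO)@CR
m=(abs(L[...,0])<.02)&(L[...,2]>-.02)&(L[...,2]<.05)&(L[...,1]>.041)&(L[...,1]<.11)
P=L[m]
for a in np.arange(.045,.11,.01):
    q=P[(abs(P[:,1]-a)<.005)&(P[:,2]>-.008)]
    if len(q)>5: print(round(a,3),len(q),'x',np.percentile(q[:,0],[3,97]).round(4),'z',np.percentile(q[:,2],97).round(4))
cv2.imwrite('pics/w5c.png',cv2.resize(f['pixels'][0:400,150:500],None,fx=1.5,fy=1.5))
E
```

```text
t 11.2 tcp in clips [-0.0011  0.0006  0.0115] [-0.     -0.001   0.0024] F clips [-10.4   2.4  23.3] grip 0.0217
0.045 1504 x [-0.0126  0.013 ] z 0.0134
0.055 1958 x [-0.0137  0.0142] z 0.0135
0.065 611 x [-0.0063  0.0067] z 0.0075
0.075 461 x [-0.0027  0.0029] z 0.0028
0.085 457 x [-0.0026  0.0028] z 0.0031
0.095 491 x [-0.0026  0.0027] z 0.001
0.105 34 x [-0.0026  0.0027] z 0.0009
```

View pics/w5c.png

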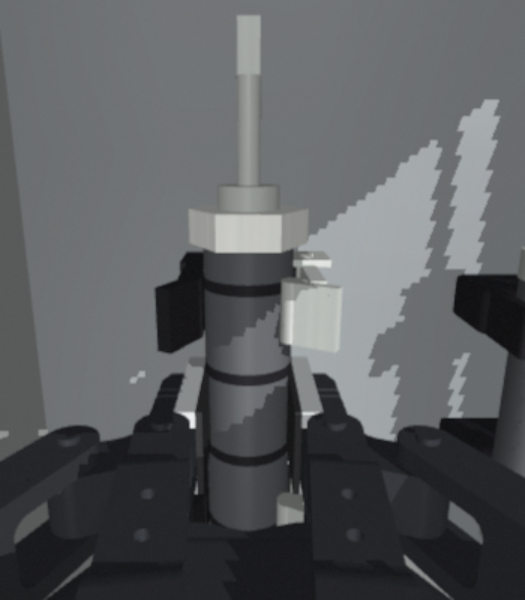

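Seated: jaw nose overhangs the handle at (310,310), force rose to 23 N with no more travel, axis measures x≈0, z≈0. Release and retract.

Emit:
carry_out([
  [[0,0,-0.003],[0,0,0],0.2],
  [[0,0,-0.003],[0,0,0],0.2],
  [[0,0,-0.003],[0,0,0],0.2],
  [[0,0,-0.003],[0,0,0],0.2],
  [[0,0,-0.003],[0,0,0],0.2],
  [[0,0,-0.02],[0,0,0],0.2],
  [[0,0,-0.06],[0,0,0],0.2],
  [[0,0,-0.12],[0,0,0],0.2],
])

```text
time: 12.05
tcp_pos: [0.6043, 0.0104, 0.2036]
tool_rot: [-2.999, -0.354, -0.656]
wrist_force: [0.9, -0.1, -0.1]
grip_width: 0.0514
```

Emit:
carry_out([
  [[0,0,-0.05],[0,0,0],-1],
  [[0,0,-0.09],[0,0,0],-1],
  [[0,0,-0.09],[0,0,0],-1],
  [[0,0,-0.09],[0,0,0],-1],
  [[0,0,-0.09],[0,0,0],-1],
  [[0,0,-0.09],[0,0,0],-1],
  [[0,0,-0.09],[0,0,0],-1],
  [[0,0,-0.09],[0,0,0],-1],
])

```text
time: 12.85
tcp_pos: [0.5781, 0.0038, 0.2657]
tool_rot: [-2.998, -0.354, -0.662]
wrist_force: [0.0, -0.2, -0.7]
grip_width: -0.0003
```

```bash
python3 st.py
python3 - <<'E'
from h import *
f=grab('wrist','w6');W=pts(f);L=(W-CO)@CR
m=(abs(L[...,0])<.02)&(L[...,2]>-.008)&(L[...,2]<.03);P=L[m]
for a in np.arange(-.055,.106,.01):
    q=P[(abs(P[:,1]-a)<.004)]
    if len(q)>5: print(round(a,3),len(q),'x',np.percentile(q[:,0],[3,97]).round(4),'z',np.percentile(q[:,2],97).round(4))
g=grab('side','s6');V=(pts(g)-CO)@CR
m=(V[...,1]>.09)&(V[...,1]<.25)&(V[...,2]>.05)&(V[...,2]<.25)&(V[...,0]>-.08)&(V[...,0]<.12)
q=V[m];p=np.polyfit(q[:,2]-.028,.126-q[:,1],1);print('door cot, off',p,'theta',np.pi/2-np.arctan(p[0]),q.min(0),q.max(0))
# candidate door poses
def pose(th,r,x=.0215,tilt=45,gap=0.):
    """fingertip at radius r on outer face, gap off it; tool tilted about clips x"""
    e=np.array([0,-np.cos(th),np.sin(th)]);n=np.array([0,np.sin(th),np.cos(th)])
    tip=np.array([x,.126,.028])+e*r+n*(.008+gap)
    t=np.radians(tilt); zt=np.array([0,-np.sin(t),-np.cos(t)]); xt=np.array([1.,0,0]); Q=np.c_[xt,np.cross(zt,xt),zt]
    return CO+CR@(tip-zt*.022),CR@Q
for th in (1.58,1.2,.8,.4,0):
    print(th,pose(th,.19)[0].round(3))
rows([pose(1.58,.19,gap=.05)])
E
```

```text
t 12.85 tcp in clips [-0.0026  0.0007  0.1649] [-0.0012  0.0015  0.0016] F clips [-0.3 -0.2 -0.6] grip -0.0003
-0.055 9 x [0.0137 0.0157] z 0.0029
-0.045 111 x [-0.0135  0.0146] z 0.0114
-0.035 406 x [-0.0186  0.0189] z 0.0179
-0.025 450 x [-0.0182  0.0188] z 0.0172
-0.015 233 x [-0.0114  0.0113] z 0.0117
-0.005 255 x [-0.0108  0.0116] z 0.0119
0.005 259 x [-0.0112  0.012 ] z 0.0117
0.015 262 x [-0.0112  0.0118] z 0.0118
0.025 415 x [-0.0185  0.0191] z 0.0178
0.035 499 x [-0.0185  0.0189] z 0.0179
0.045 294 x [-0.0119  0.0122] z 0.0132
0.055 325 x [-0.0143  0.0146] z 0.0137
0.065 92 x [-0.006   0.0063] z 0.0072
0.075 70 x [-0.002   0.0029] z 0.0031
0.085 70 x [-0.002   0.0028] z 0.0032
0.095 69 x [-0.002   0.0028] z 0.0011
door cot, off [ 0.00513324 -0.00181257] theta 1.565663135120275 [-0.07821454  0.1207892   0.05004407] [0.11998827 0.13639307 0.23687427]
1.58 [0.536 0.149 0.338]
1.2 [0.557 0.08  0.329]
0.8 [0.588 0.021 0.295]
0.4 [ 0.623 -0.018  0.24 ]
0 [ 0.657 -0.028  0.173]
[[0.0322,-0.2675,-0.0900],[-0.2503,0.0000,0.0006],h] n~ 5.2
```

Driver is home after release. Cross over the open door to its outer side.

Emit:
carry_out([
  [[0.01,0,-0.06],[0,0,0],-1],
  [[0.02,0,-0.12],[0,0,0],-1],
  [[0.03,0,-0.18],[0,0,0],-1],
  [[0.03,-0.06,-0.185],[0,0,0],-1],
  [[0.03,-0.125,-0.185],[0,0,0],-1],
  [[0.03,-0.19,-0.185],[0,0,0],-1],
  [[0.03,-0.255,-0.185],[0,0,0],-1],
  [[0.03,-0.32,-0.185],[0,0,0],-1],
])

```text
time: 13.75
tcp_pos: [0.4843, 0.2299, 0.4024]
tool_rot: [-2.997, -0.353, -0.666]
wrist_force: [1.3, -0.0, -0.2]
grip_width: -0.0002
```

```bash
cat > dp.py <<'E'
from h import *
import sys
def pose(th,r,x=.0215,tilt=35,gap=0.):
    e=np.array([0,-np.cos(th),np.sin(th)]);n=np.array([0,np.sin(th),np.cos(th)])
    tip=np.array([x,.126,.028])+e*r+n*(.008+gap)
    t=np.radians(tilt); zt=np.array([0,-np.sin(t),-np.cos(t)]); xt=np.array([1.,0,0]); Q=np.c_[xt,np.cross(zt,xt),zt]
    return CO+CR@(tip-zt*.022),CR@Q
s=manip.read_state();print(s['time'],((s['tcp_pos']-CO)@CR).round(4),(s['wrist_force']@CR).round(1),s['qpos'].round(2))
r=float(sys.argv[1]);rows([pose(float(a),r,gap=float(sys.argv[2])) for a in sys.argv[3:]])
E
python3 dp.py .19 .05 1.57
```

```text
13.75 [0.0197 0.2424 0.3053] [ 1.  -0.3 -0.7] [ 0.43 -0.36  1.43 -0.08  1.65  0.17]
[[0.0021,0.0613,0.0922],[-0.1946,-0.0005,0.0003],h] n~ 4.1
```

Emit:
carry_out([
  [[0.002,0,0],[-0.045,0,0],-1],
  [[0.002,0,0],[-0.09,0,0],-1],
  [[0.002,0,0.03],[-0.135,0,0],-1],
  [[0.002,0.02,0.06],[-0.18,0,0],-1],
  [[0.002,0.04,0.09],[-0.1946,0,0],-1],
  [[0.002,0.06,0.092],[-0.1946,0,0],-1],
  [[0.002,0.06,0.092],[-0.1946,0,0],-1],
  [[0.002,0.06,0.092],[-0.1946,0,0],-1],
])

```text
time: 14.55
tcp_pos: [0.5253, 0.1907, 0.343]
tool_rot: [2.517, 0.116, 0.65]
wrist_force: [0.0, -0.1, 1.0]
grip_width: -0.0001
```

```bash
python3 dp.py .19 .0 1.57 1.5 1.4 1.3 1.2 1.1 1 .9 .8 .7 .6 .5 .4 .3
```

```text
14.55 [0.0226 0.1948 0.2383] [ 0.4 -0.1  0.9] [ 0.67 -0.16  1.46 -0.74  1.7   0.43]
[[-0.0014,0.0512,0.0394],[-0.0006,-0.0009,-0.0009],h] n~ 1.0
[[-0.0014,0.0658,0.0495],[-0.0006,-0.0009,-0.0009],h] n~ 1.2
[[-0.0014,0.0854,0.0656],[-0.0006,-0.0009,-0.0009],h] n~ 1.6
[[-0.0014,0.1032,0.0835],[-0.0006,-0.0009,-0.0009],h] n~ 2.0
[[-0.0014,0.1192,0.1032],[-0.0006,-0.0009,-0.0009],h] n~ 2.4
[[-0.0014,0.1332,0.1243],[-0.0006,-0.0009,-0.0009],h] n~ 2.7
[[-0.0015,0.1450,0.1468],[-0.0006,-0.0009,-0.0009],h] n~ 3.1
[[-0.0015,0.1544,0.1703],[-0.0006,-0.0009,-0.0009],h] n~ 3.4
[[-0.0016,0.1615,0.1946],[-0.0006,-0.0009,-0.0009],h] n~ 3.8
[[-0.0016,0.1661,0.2195],[-0.0006,-0.0009,-0.0009],h] n~ 4.1
[[-0.0017,0.1683,0.2448],[-0.0006,-0.0009,-0.0009],h] n~ 4.5
[[-0.0018,0.1678,0.2701],[-0.0006,-0.0009,-0.0009],h] n~ 4.8
[[-0.0018,0.1649,0.2953],[-0.0006,-0.0009,-0.0009],h] n~ 5.1
[[-0.0019,0.1594,0.3201],[-0.0006,-0.0009,-0.0009],h] n~ 5.4
```

Emit:
carry_out([
  [[0,0.03,0.02],[0,0,0],-1],
  [[0,0.051,0.039],[0,0,0],-1],
  [[0,0.066,0.05],[0,0,0],-1],
  [[0,0.085,0.066],[0,0,0],-1],
  [[0,0.103,0.084],[0,0,0],-1],
  [[0,0.119,0.103],[0,0,0],-1],
  [[0,0.133,0.124],[0,0,0],-1],
  [[0,0.145,0.147],[0,0,0],-1],
])

```text
time: 15.35
tcp_pos: [0.5723, 0.0456, 0.3171]
tool_rot: [2.516, 0.118, 0.651]
wrist_force: [0.6, 1.0, -0.8]
grip_width: 0.0002
```

```bash
python3 - <<'E'
from h import *
g=grab('side','s7')
E
python3 dp.py .19 .0 .9 .8 .7 .6 .5 .4 .3 .2 .1 0
```

```text
15.4 [0.0217 0.0407 0.2081] [-0.  -1.1 -2.2] [ 0.36 -0.27  1.61 -0.66  1.48  0.22]
[[-0.0002,0.0089,0.0197],[0.0002,-0.0003,-0.0002],h] n~ 0.3
[[-0.0003,0.0160,0.0440],[0.0002,-0.0003,-0.0002],h] n~ 0.7
[[-0.0003,0.0205,0.0690],[0.0002,-0.0003,-0.0002],h] n~ 1.1
[[-0.0003,0.0225,0.0942],[0.0002,-0.0003,-0.0002],h] n~ 1.5
[[-0.0003,0.0220,0.1196],[0.0002,-0.0003,-0.0002],h] n~ 1.8
[[-0.0003,0.0190,0.1447],[0.0002,-0.0003,-0.0002],h] n~ 2.2
[[-0.0004,0.0135,0.1695],[0.0002,-0.0003,-0.0002],h] n~ 2.5
[[-0.0004,0.0055,0.1935],[0.0002,-0.0003,-0.0002],h] n~ 2.9
[[-0.0004,-0.0048,0.2167],[0.0002,-0.0003,-0.0002],h] n~ 3.3
[[-0.0004,-0.0174,0.2387],[0.0002,-0.0003,-0.0002],h] n~ 3.6
```

View pics/s7.png

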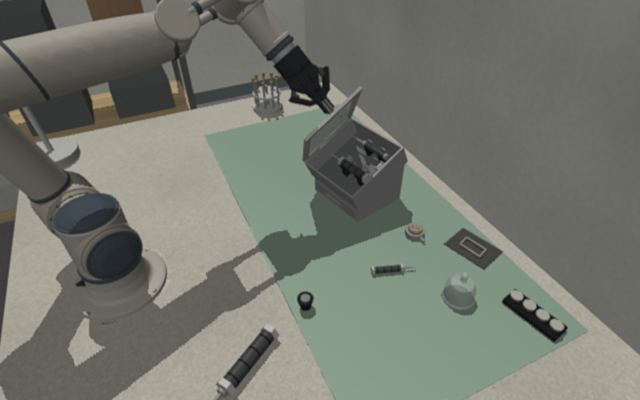

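The side picture shows the door following the fingertip at (330,105), about half closed, with the driver in the clips at (355,170). Continue down to about 0.12 rad.

Emit:
carry_out([
  [[0,0.009,0.02],[0,0,0],-1],
  [[0,0.016,0.044],[0,0,0],-1],
  [[0,0.0205,0.069],[0,0,0],-1],
  [[0,0.0225,0.094],[0,0,0],-1],
  [[0,0.022,0.12],[0,0,0],-1],
  [[0,0.019,0.145],[0,0,0],-1],
  [[0,0.0135,0.17],[0,0,0],-1],
  [[0,0.0055,0.1935],[0,0,0],-1],
])

```text
time: 16.2
tcp_pos: [0.6408, -0.027, 0.2111]
tool_rot: [2.515, 0.117, 0.65]
wrist_force: [0.0, 0.2, 0.8]
grip_width: -0.0001
```

```bash
python3 dp.py .19 .0 .2 .1 .07 .04 0 -.01
```

```text
16.2 [ 0.0231 -0.0437  0.0926] [0.4 0.2 0.7] [ 0.18 -0.15  1.69 -0.64  1.21  0.2 ]
[[-0.0022,0.0018,0.0028],[0.0001,-0.0010,-0.0003],h] n~ 0.1
[[-0.0023,-0.0085,0.0260],[0.0001,-0.0010,-0.0003],h] n~ 0.4
[[-0.0023,-0.0120,0.0327],[0.0001,-0.0010,-0.0003],h] n~ 0.5
[[-0.0023,-0.0158,0.0393],[0.0001,-0.0010,-0.0003],h] n~ 0.6
[[-0.0023,-0.0210,0.0480],[0.0001,-0.0010,-0.0003],h] n~ 0.8
[[-0.0024,-0.0224,0.0501],[0.0001,-0.0010,-0.0003],h] n~ 0.8
```

Emit:
carry_out([
  [[-0.002,-0.0045,0.017],[0,0,0],-1],
  [[-0.002,-0.0085,0.026],[0,0,0],-1],
  [[-0.002,-0.012,0.0327],[0,0,0],-1],
  [[-0.002,-0.0158,0.0393],[0,0,0],-1],
  [[-0.002,-0.019,0.044],[0,0,0],-1],
  [[-0.002,-0.021,0.048],[0,0,0],-1],
  [[-0.002,-0.0224,0.05],[0,0,0],-1],
  [[-0.002,-0.0224,0.05],[0,0,0],-1],
])

```text
time: 17.0
tcp_pos: [0.6565, -0.0305, 0.1765]
tool_rot: [2.514, 0.116, 0.647]
wrist_force: [-23.4, 5.0, 16.1]
grip_width: -0.0001
```

```bash
cat > door.py <<'E'
from h import *
for n in ('side','top'):
    V=(pts(grab(n,n+'_d'+str(int(manip.read_state()['time']*100))))-CO)@CR
    m=(V[...,1]>-.078)&(V[...,1]<.12)&(V[...,2]>.02)&(V[...,2]<.07)&(V[...,0]>-.075)&(V[...,0]<.118)
    q=V[m]
    for _ in range(6):
        p=np.linalg.lstsq(np.c_[q[:,:2],np.ones(len(q))],q[:,2],rcond=None)[0]; r=q[:,2]-np.c_[q[:,:2],np.ones(len(q))]@p; q=q[abs(r)<max(.003,1.5*r.std())]
    print(n,len(q),'slopes',p.round(4),'theta~',-p[1].round(4),'z at edge',(p@[.02,-.08,1]).round(4),'at hinge',(p@[.02,.126,1]).round(4))
E
python3 dp.py .19 .0 0; python3 door.py
```

```text
17.0 [ 0.0216 -0.0508  0.0552] [-12.8  10.2  23.7] [ 0.17 -0.09  1.7  -0.65  1.15  0.23]
[[-0.0001,-0.0002,0.0017],[0.0007,-0.0005,-0.0004],h] n~ 0.0
side 2109 slopes [-0.001  -0.0009  0.0342] theta~ 0.0009 z at edge 0.0342 at hinge 0.0341
top 2105 slopes [-0.0025 -0.0006  0.035 ] theta~ 0.0006 z at edge 0.035 at hinge 0.0349
```

Emit:
carry_out([
  [[0,0,-0.01],[0,0,0],-1],
  [[0,0,-0.03],[0,0,0],-1],
  [[0,0,-0.06],[0,0,0],-1],
  [[0,0,-0.1],[0,0,0],-1],
  [[0,0,-0.14],[0,0,0],-1],
  [[0,0,-0.14],[0,0,0],-1],
  [[0,0,-0.14],[0,0,0],-1],
  [[0,0,-0.14],[0,0,0],-1],
])

```text
time: 17.9
tcp_pos: [0.6078, 0.0194, 0.2485]
tool_rot: [2.516, 0.121, 0.643]
wrist_force: [-0.4, -1.3, -0.3]
grip_width: -0.0002
```

```bash
python3 dp.py .19 0 0|head -1; python3 door.py; ls pics
```

```text
17.9 [0.0195 0.0091 0.1356] [-0.8 -1.1  0. ] [ 0.29 -0.21  1.67 -0.65  1.34  0.24]
side 3166 slopes [-0.0002 -0.0021  0.0341] theta~ 0.0021 z at edge 0.0343 at hinge 0.0339
top 2652 slopes [ 0.0048 -0.0006  0.0346] theta~ 0.0006 z at edge 0.0347 at hinge 0.0346
c0.png
s6.png
s7.png
side0.png
side_d1700.png
side_d1789.png
top0.png
top_d1705.png
top_d1795.png
w1.png
w2.png
w3.png
w4.png
w5.png
w5c.png
w6.png
wrist0.png
```

View pics/side_d1789.png

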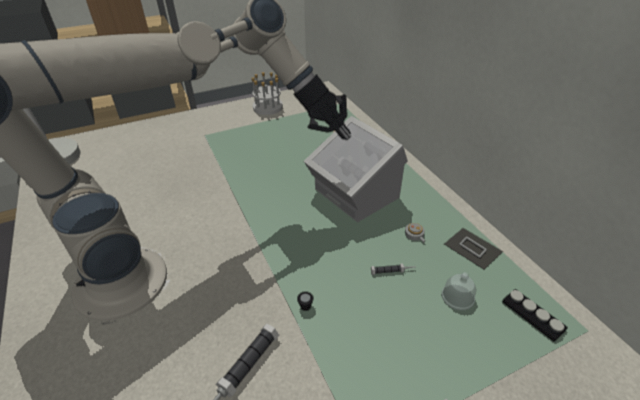

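The door is shut at (355,160), the gripper stands clear of it at (345,130), and the bell (460,290), movement holder (415,232) and loupe (305,300) are where they started.

```bash
python3 -c "
from bench import manip
print(manip.close_job(), manip.read_state()['time'])"
```

```text
the job is handed in; nothing more can be done
the job is handed in; nothing more can be done
```

The torque screwdriver is back in both clips with its blade toward the hinge, and the door is shut. I handed the job in at about 18 s of the 54 s allowed; no verdict was reported.

- **Driver:** I gripped it at mid-handle and pressed it straight down until the force rose to 23 N with no further travel. After I let go, its axis measured within 1 mm of the clips' origin in x and z. A jaw nose was over the handle in the picture taken before release. I did not measure it again after the door shut; it shows only faintly through the pane.
- **Door:** It started at about 1.57 rad. I swung it shut with the closed fingertips, pressing about 24 N at the end. With the arm backed off it still measured about 0.002 rad from the side camera and 0.001 rad from the top.
- **Other things:** The dust bell, movement holder and loupe look unmoved in the last picture, though I did not measure them. The gripper is clear of everything.
- **Disagreement:** The first yaw estimate for the case from the slim driver (about 0.26 rad) did not match the walls and board (0.233 rad). I used 0.233, and the fit agreed with it.

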